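# Square-check a jaw plate and hover it over its riser

### The job

Pick up the aluminium three-hole plate, press one of its long edges flat and keep it pressed for a moment against the upright face of the squaring bar that looks towards the robot, then back off, turn the plate a quarter turn and press a short edge against the same face in the same way. Then hold it level over the dark riser block, about 15 mm above it and not touching, turned so that all three holes line up with the three threaded holes below, and finish while still holding it there, still, in the gripper. Do not disturb the loose soft jaw, the stud or the knob.

Things in the scene. Friction and masses are not known exactly. Their poses are not given: they have to be found in the camera images.
- plate: Loose bare-aluminium plate 120 (x) x 84 (y) x 10 mm, 0.37 kg, flat on the counter left or right of centre (riser on the other side). Origin: centre of underside, z up. Grip rib on the middle of its top: 50 (x) x 20 (y) mm, 36 tall, its top 46 above the origin. Long edges at y=+-42, short edges at x=+-60. Two through holes near the +x end, one mid -x end: only one way round fits the riser
- plate_hole0 (a point): Centre of the plate's 12 mm through hole at (45, 27) mm in the plate's frame, at the underside
- plate_hole1 (a point): Centre of the plate's 12 mm through hole at (45, -27) mm, at the underside
- plate_hole2 (a point): Centre of the plate's 12 mm through hole at (-45, 0) mm, at the underside; the lone hole at its end
- riser: Fixed dark-steel riser block, 120 (x) x 84 (y) x 40 mm tall, no rib. Origin: centre of its underside on the counter; z up. Its flat top, 40 mm up, has three 9 mm threaded holes in the same triangle as the plate.
- riser_hole0 (a point): Mouth of the riser's threaded hole at (45, 27) mm in the riser's frame, on its top; belongs under plate_hole0
- riser_hole1 (a point): Mouth of the riser's threaded hole at (45, -27) mm, on its top; belongs under plate_hole1
- riser_hole2 (a point): Mouth of the riser's threaded hole at (-45, 0) mm, on its top; the lone hole at its end; belongs under plate_hole2
- bar: Fixed dark-steel squaring bar, 24 (x) x 160 (y) x 40 mm tall, lying on the counter ahead of the robot, across its view, with free space on the robot's side. Origin: centre of its underside. Long axis y; its upright working face, at x = -12 mm, looks roughly towards the robot. Rigid.
- soft_jaw: Bystander: loose scuffed aluminium soft jaw, a stepped bar 30 x 90 x 34 mm, to the left of the bar. Origin: centre of its underside
- stud: Bystander: loose steel quick-change stud, 32 mm wide, 40 mm tall, standing beyond and to the side of the bar. Origin: centre of its underside
- knob: Bystander: loose brown bakelite knob, 44 mm wide, 37 mm tall, standing beyond and to the side of the bar. Origin: centre of its underside

How it is judged:
By the outcome, as a careful person would: the job done as asked, in the order asked, and still so for the second after the job is handed in, while the arm keeps its last pose, push and grip.
It also fails if it takes over 69 s, if anything falls off the work surface, if the arm or the gripper's body presses on something with over 40 N, if the wrist force passes 120 N, or if a joint passes its speed limit or range.

### The arm

A 6-joint arm with a two-finger parallel gripper is mounted at the origin on the work surface. World frame = base frame: x ahead of the robot, y to its left, z up, the work surface at z = 0. Lengths are in m, angles in rad, forces in N, time in s.
With the tool pointing down it reaches from about 0.275 to 0.875 m from the base axis. Payload 12.5 kg.
Tool frame: the origin (TCP) lies on the centre line of the jaws, within the pads' length; the fingertips stand r.finger_overhang ahead of it and the grasp point (between the pads) lies 3 mm ahead of it (r.finger_overhang is the distance from the TCP to the fingertips, in m); z points along the fingers, y is the direction in which the jaws open and shut (so a half turn about z gives the same grasp; the last joint's range is limited). The gripper opens to 85 mm and grips with 20 to 120 N. Pads are 22 mm wide; open, the fingers measure 114 mm over their backs; the gripper's body (76 mm by 85 mm) begins 54 mm behind the grasp point. The pads swing forward as they close: fully open they stand 13 mm farther back than shut.
Start: joints at [-1.303, 0.351, 1.652, -0, 1.139, -0.085], TCP at [0.19, -0.516, 0.253] pointing down, gripper open.
Joint ranges: [-2.75, 2.75], [-0.79, 2.1], [0.01, 2.65], [-1.57, 4.71], [0.07, 3.14], [-2.87, 2.87]. Speed limits (rad/s): [2.22, 2.22, 2.79, 3.14, 3.14, 3.14].

### API

Orientations are given as a unit quaternion [x, y, z, w].
In Python, from cell import r, optics gives the robot as it stands. The module is installed in compiled form; this text tells all that it offers. Calls block until the motion is done:
- r.move_to(position, orientation): joint-space move of the TCP to a pose.
- r.move_linear(position, rot=None, vel=0.15): straight line of the TCP; rot=None keeps the orientation; vel is the mean speed in m/s.
- r.set_joints(angles): joint-space move.
- r.set_gripper(opening, squeeze=None): opening from 0.0 (shut) to 1.0 (fully open); squeeze is the grip in N (None keeps the last); returns when the fingers have stopped.
- r.sleep(seconds).
- r.inverse_kinematics(position, orientation): joint angles nearest the present ones, or None.
- optics.get_image(name): name is "side" or "top"; returns a dict with "pixels" (480x640x3 uint8, red, green, blue), "depth" (480x640 float32, m along the optical axis (not along the pixel's ray), 0 where there is no reading), "fx", "fy", "cx", "cy" (pixels), "camera_from_world" (4x4, takes a point from world to camera coordinates). Camera axes: x right, y down, z forward; pixel columns grow to the right and rows downward; lengths in m; the calibration is good to about 2 mm. A picture is of the moment at which its call begins.
A pose or a line that the arm cannot do raises r.PlanningError and nothing moves.
- r.hand_in(): hands the job in, once; it reports no verdict.
Readings, each from a call of its own:
- r.current_t(): time.
- r.current_q(): joint angles.
- r.current_qvel(): joint speeds.
- r.current_effort(): joint torques, N m.
- r.current_tool_pos(): TCP position.
- r.current_ee_rot(): TCP orientation.
- r.current_contact_force(): force on the tool from outside, world axes, zero at the start.
- r.current_torque(): the same for the moment, N m.
- r.current_opening(): opening from 0.0 (shut) to 1.0 (fully open).
Only numpy, scipy, OpenCV 4.12 (cv2) and the standard library are available. Lean on these libraries where they do the work, as an engineer would, in place of code of your own. Each camera call takes 0.05 s, during which the arm holds its last target. There are 200 camera calls.

## Working session

There is one attempt and no reset: what is moved stays moved. The work goes in short steps, each a Python script; the robot and the scene stay as the last script left them, time stands still between calls to the robot, and variables do not carry over. Pictures are saved under pics/ and viewed, about 8 in all and at most 12, crops included, and the job is handed in when it is done.

```bash
mkdir -p pics; python3 - <<'E'
from cell import r, optics
import cv2,numpy as np,pickle
for n in ("top","side"):
    d=optics.get_image(n); cv2.imwrite(f"pics/{n}0.png",d["pixels"][:,:,::-1]); pickle.dump(d,open(f"{n}0.pkl","wb"))
    print(n,d["fx"],d["cx"],d["cy"],np.round(d["camera_from_world"],3).tolist())
print(r.finger_overhang,r.current_t(),r.current_ee_rot(),r.current_tool_pos())
E
```

```text
top 624.8960784477229 321.1346233013238 233.37837344321986 [[-0.004, -1.0, 0.002, 0.014], [-0.993, 0.003, -0.115, 0.58], [0.115, -0.003, -0.993, 1.123], [0.0, 0.0, 0.0, 1.0]]
side 603.2107018685241 306.95016758928557 242.73404961727363 [[-1.0, -0.012, -0.011, 0.568], [0.0, 0.683, -0.731, 0.061], [0.016, -0.731, -0.682, 1.426], [0.0, 0.0, 0.0, 1.0]]
0.022 0.1 [ 9.84480948e-01  1.75490705e-01 -6.27699457e-05 -5.20322826e-04] [ 0.18997805 -0.51584952  0.25281456]
```

View pics/top0.png

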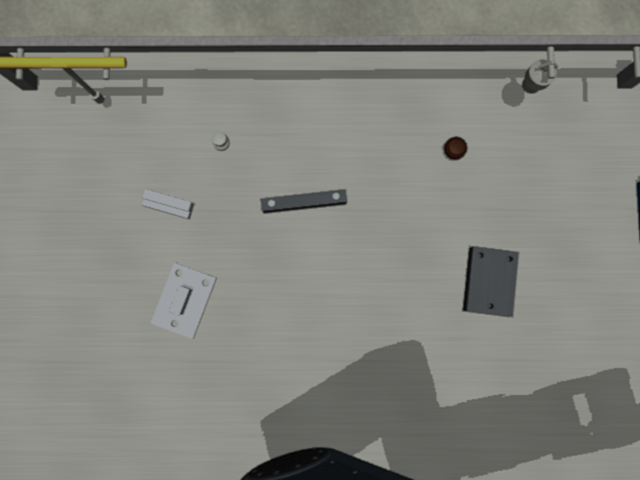

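View pics/side0.png

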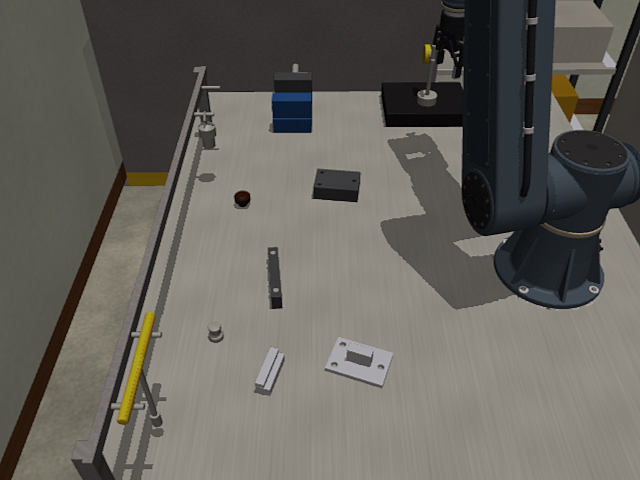

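The top view shows the plate at about (184,300), its two-hole end away from the robot. The riser is at about (491,281), also with its two-hole end away. The bar is at about (304,201), with the soft jaw, stud and knob beside or beyond it. Next I'll enlarge the three parts.

```bash
python3 - <<'E'
import cv2,numpy as np
im=cv2.imread("pics/top0.png")
def crop(x,y,w,h,s): return cv2.resize(im[y:y+h,x:x+w],None,fx=s,fy=s,interpolation=cv2.INTER_CUBIC)
a=crop(140,255,90,90,4); b=crop(450,235,90,90,4); c=crop(255,180,100,40,7)
b=cv2.convertScaleAbs(b,alpha=1.8)
o=np.zeros((600,760,3),np.uint8); o[:360//1,:360]=a[:360]; o[:360,380:740]=b; 
c=crop(255,180,100,34,7); c=cv2.convertScaleAbs(c,alpha=1.5); o[362:600,:700]=c
cv2.imwrite("pics/c1.png",o)
E
```

```text
(no output)
```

View pics/c1.png

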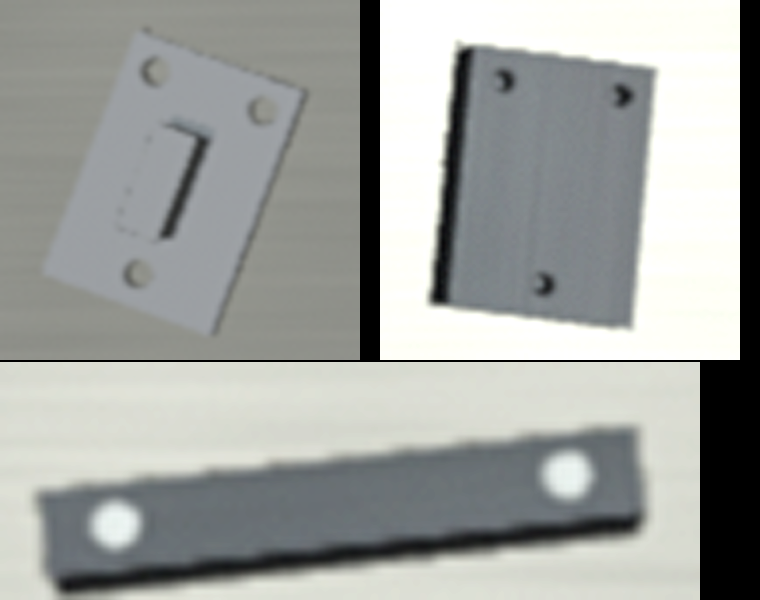

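The plate crop gives corners (140,30), (306,92), (213,334) and (44,270). The riser top gives (470,47), (656,69), (632,327) and (447,301). The bar top gives (38,492), (637,428), (642,517) and (52,572). I'll fit poses to these.

```bash
cat > h.py <<'E'
import numpy as np,cv2,pickle
from scipy.optimize import least_squares
from scipy.spatial.transform import Rotation as R
def project(d,P):
    T=d["camera_from_world"]; c=np.atleast_2d(P)@T[:3,:3].T+T[:3,3]
    return np.c_[d["fx"]*c[:,0]/c[:,2]+d["cx"], d["fy"]*c[:,1]/c[:,2]+d["cy"]]
def place(p,L):  # p=x,y,yaw ; L local Nx3 (m)
    c,s=np.cos(p[2]),np.sin(p[2]); L=np.atleast_2d(L)
    return np.c_[p[0]+c*L[:,0]-s*L[:,1], p[1]+s*L[:,0]+c*L[:,1], L[:,2]]
def fit(d,L,px,p0):
    f=least_squares(lambda p:(project(d,place(p,L))-px).ravel(),p0,x_scale=[.01,.01,.1])
    return f.x,f.fun.reshape(-1,2)
def corners(hx,hy,z): return np.array([[hx,hy,z],[hx,-hy,z],[-hx,-hy,z],[-hx,hy,z]])
HOLES=np.array([[.045,.027,0],[.045,-.027,0],[-.045,0,0]])
def quat(phi): # tool down, tool y axis (jaw dir) at world yaw phi
    y=np.array([np.cos(phi),np.sin(phi),0]); z=np.array([0,0,-1.]); x=np.cross(y,z)
    return R.from_matrix(np.c_[x,y,z]).as_quat()
E
python3 - <<'E'
from h import *
d=pickle.load(open("top0.pkl","rb")); s=pickle.load(open("side0.pkl","rb"))
A=lambda l,s,o:(np.array(l)+.5)/s-.5+o
pl=A([(140,30),(306,92),(213,334),(44,270),(154,71),(263,110),(138,273)],4,(140,255))
ri=A([(90,47),(276,69),(252,327),(67,301),(123,81),(242,95),(164,284)],4,(450,235))
ba=A([(38,130),(637,66),(642,155),(52,210)],7,(255,180))
im=s["pixels"][:,:,::-1].copy(); it=d["pixels"][:,:,::-1].copy()
big=lambda i:cv2.resize(i,None,fx=4,fy=4,interpolation=cv2.INTER_CUBIC)
im,it=big(im),big(it)
for n,hx,hy,z,px,p0 in (("plate",.06,.042,.01,pl,(.45,.2,-.3)),("riser",.06,.042,.04,ri,(.5,-.27,0)),("bar",.012,.08,.04,ba,(.65,0,0))):
    L=corners(hx,hy,z)
    if n!="bar": L=np.r_[L,HOLES+[0,0,z]]
    p,res=fit(d,L,px,p0); print(n,np.round(p,4),"res",np.round(res,1).tolist())
    for D,I in((s,im),(d,it)):
        q=((project(D,place(p,L))+.5)*4-.5)
        cv2.polylines(I,[np.round(q[:4]).astype(int)],True,(0,0,255),1)
        for k in q[4:]: cv2.circle(I,tuple(np.round(k).astype(int)),2,(0,255,0),-1)
c=np.hstack([im[1300:1560,1270:1600],im[640:900,1200:1500]]); c2=im[960:1260,1020:1160]
o=np.zeros((600,780,3),np.uint8); o[:260,:630]=c; o[:300,640:780]=c2
o[300:,:340]=it[1040:1340,580:920]; o[300:,400:740]=cv2.convertScaleAbs(it[970:1270,1830:2170],alpha=1.6)
cv2.imwrite("pics/c2.png",o)
E
```

```text
plate [ 0.4585  0.2697 -0.3546] res [[-0.4, -0.2], [-0.1, -0.3], [-0.4, 0.2], [-0.3, 0.5], [0.6, -0.2], [0.2, 0.0], [0.3, -0.1]]
riser [ 0.4905 -0.3002 -0.1295] res [[0.8, -0.8], [-0.1, -0.5], [-0.0, 0.4], [0.1, 1.0], [-0.1, -0.2], [-0.5, 0.0], [-0.3, -0.0]]
bar [0.642  0.0449 0.0981] res [[-0.1, -0.6], [0.2, -0.1], [0.9, -0.1], [-1.0, 0.7]]
```

View pics/c2.png

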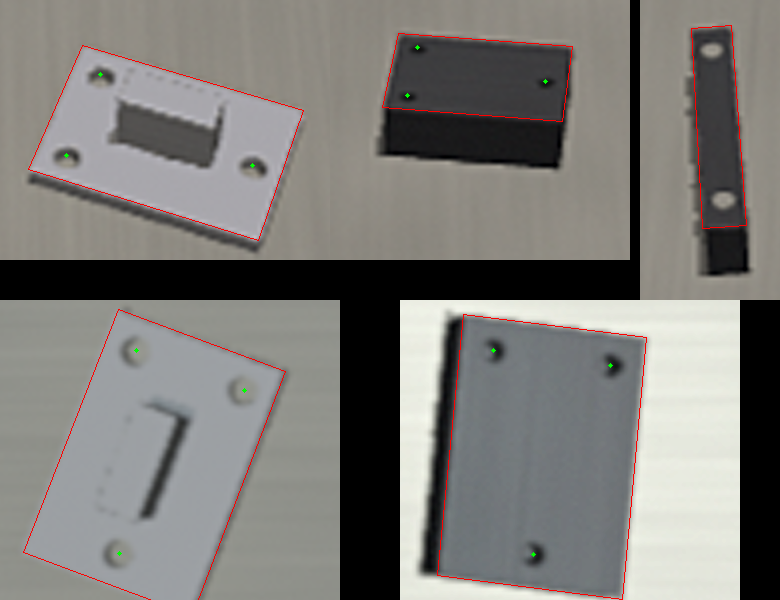

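Both camera views agree with the fits, within about 1 mm. Next I'll check the IK choices and grasp the plate.

```bash
cat >> h.py <<'E'
PL=np.array([.4585,.2697,-.3546]); RI=np.array([.4905,-.3002,-.1295]); BA=np.array([.642,.0449,.0981])
GZ=.036  # TCP height above plate underside when gripped
E
python3 - <<'E'
from h import *; from cell import r
u=np.array([np.cos(BA[2]),np.sin(BA[2])])
for s in(1,-1):
  for n,xy,yaw in(("grasp",PL[:2],PL[2]),("long-",BA[:2]-u*.054,BA[2]-np.pi/2),("long+",BA[:2]-u*.054,BA[2]+np.pi/2),("short",BA[:2]-u*.072,BA[2]),("riser",RI[:2],RI[2])):
    q=r.inverse_kinematics([*xy,.09],quat(yaw+s*np.pi/2)); print(s,n,None if q is None else np.round(q,2))
E
```

```text
1 grasp [ 0.44  0.55  1.82 -0.    0.77 -0.77]
1 long- [-0.01  0.63  1.67 -0.    0.85 -0.11]
1 long+ None
1 short [-0.02  0.6   1.72 -0.    0.82 -1.68]
1 riser [-0.63  0.61  1.71 -0.    0.83 -2.07]
-1 grasp [ 0.44  0.55  1.82 -0.    0.77  2.37]
-1 long- None
-1 long+ [-0.01  0.63  1.67 -0.    0.85 -0.11]
-1 short [-0.02  0.6   1.72 -0.    0.82  1.46]
-1 riser [-0.63  0.61  1.71 -0.    0.83  1.07]
```

```bash
python3 - <<'E'
from h import *; from cell import r,optics
Q=quat(PL[2]+np.pi/2)
r.move_to([*PL[:2],.14],Q); r.set_gripper(.6,100); print(r.current_t())
r.move_linear([*PL[:2],GZ],vel=.1)
print("down",r.current_contact_force(),r.current_t())
r.set_gripper(0,100); print("grip",r.current_opening(),r.current_contact_force(),r.current_t())
r.move_linear([*PL[:2],GZ+.08],vel=.15); r.sleep(.2)
print("up",r.current_tool_pos(),r.current_opening(),r.current_contact_force(),r.current_torque(),r.current_t())
for n in("top","side"):
    d=optics.get_image(n);pickle.dump(d,open(n+"1.pkl","wb"))
    I=cv2.resize(d["pixels"][:,:,::-1],None,fx=4,fy=4,interpolation=cv2.INTER_CUBIC)
    L=np.r_[corners(.06,.042,.09),HOLES+[0,0,.09]]
    q=(project(d,place(PL,L))+.5)*4-.5
    cv2.polylines(I,[np.round(q[:4]).astype(int)],True,(0,0,255),1)
    c=q.mean(0).astype(int); cr=I[c[1]-250:c[1]+250,c[0]-195:c[0]+195]
    o=cr if n=="top" else np.hstack([o,cr])
cv2.imwrite("pics/g1.png",o)
E
```

```text
3.475
down [-0.05523396  0.38480609 -0.00754001] 4.6667
grip 0.21688728867526516 [-2.22770557 -0.95649583  6.4764686 ] 5.0583
up [0.45807049 0.26947943 0.11503112] 0.22026913506487517 [-0.53557897 -0.79003374 -2.92133766] [-0.04034592 -0.02394961  0.00295864] 5.9417
```

View pics/g1.png

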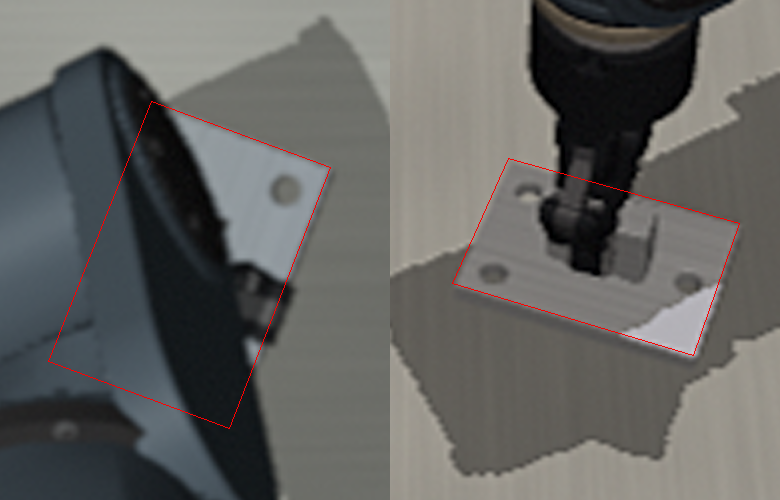

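The plate is held level and its edges match the predicted outline in both views. Now the long-edge press.

```bash
cat >> h.py <<'E'
def press(r,half,yaw,zu=.012,F=12,hold=1.2):
    u=np.array([np.cos(BA[2]),np.sin(BA[2])]); v=np.array([-u[1],u[0]])
    Q=quat(yaw+np.pi/2); c0=BA[:2]-u*(.012+half)
    P=lambda g,z:[*(c0-u*g),z+GZ]
    r.move_to(P(.03,.08),Q); r.move_linear(P(.03,zu),vel=.12); r.move_linear(P(.005,zu),vel=.05); r.sleep(.2)
    f0=r.current_contact_force(); m0=r.current_torque(); print("t",r.current_t(),"f0",f0)
    g=.005; q=yaw
    for i in range(36):
        g-=.0005; r.move_linear(P(g,zu),rot=quat(q+np.pi/2),vel=.01)
        f=r.current_contact_force()-f0; m=r.current_torque()-m0; fn=-f[:2]@u
        if fn>1: print(f"g {g*1e3:.1f} fn {fn:.1f} fv {f[:2]@v:.1f} fz {f[2]:.1f} m {np.round(m,3)} q-off {q-yaw:.4f} t {r.current_t():.1f}")
        if fn>F: break
    r.sleep(hold)
    f=r.current_contact_force()-f0; m=r.current_torque()-m0
    print("held fn",-f[:2]@u,"f",f,"m",m,"tcp",r.current_tool_pos(),"open",r.current_opening(),"t",r.current_t())
    return g,q,P
E
python3 - <<'E'
from h import *; from cell import r,optics
r.move_linear([*PL[:2],GZ+.1])
g,q,P=press(r,.042,BA[2]-np.pi/2)
o=[]
for n in("top","side"):
    d=optics.get_image(n);pickle.dump(d,open(n+"2.pkl","wb"))
    I=cv2.resize(d["pixels"][:,:,::-1],None,fx=4,fy=4,interpolation=cv2.INTER_CUBIC)
    c=(project(d,[*(P(0,0)[:2]),.03])[0]*4).astype(int); o.append(I[c[1]-250:c[1]+250,c[0]-195:c[0]+195])
cv2.imwrite("pics/p1.png",np.hstack(o))
E
```

```text
t 8.8917 f0 [ 0.02769084  0.31036365 -2.71729694]
g 0.5 fn 2.6 fv -1.3 fz 0.9 m [-0.057  0.332  0.137] q-off 0.0000 t 11.1
g 0.0 fn 5.0 fv -1.8 fz 1.6 m [-0.105  0.768  0.239] q-off 0.0000 t 11.4
g -0.5 fn 7.3 fv -1.6 fz 2.4 m [-0.222  1.045  0.314] q-off 0.0000 t 11.6
g -1.0 fn 7.9 fv -2.3 fz 3.2 m [-0.253  1.299  0.36 ] q-off 0.0000 t 11.9
g -1.5 fn 10.6 fv -2.0 fz 4.2 m [-0.254  1.558  0.452] q-off 0.0000 t 12.1
g -2.0 fn 13.3 fv -3.1 fz 4.9 m [-0.353  1.942  0.484] q-off 0.0000 t 12.4
held fn 12.780773694143328 f [-12.51657795  -3.31188229   5.21715609] m [-0.38091081  1.89012177  0.51967062] tcp [0.58799465 0.03952414 0.04734884] open 0.21619357894525404 t 13.5917
```

View pics/p1.png

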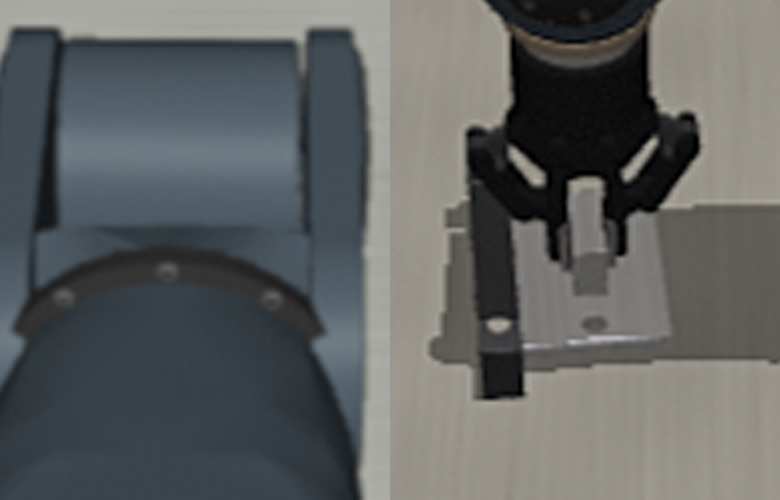

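The side view shows the long edge against the bar, but the yaw moment puts the contact near its left corner. I'll turn the plate in small steps until the moment drops and it sits flat.

```bash
cat >> h.py <<'E'
def flatten(r,half,yaw,g,f0,mz0=0.0,zu=.012,F=12,dq=.003,q=None,n=10):
    u=np.array([np.cos(BA[2]),np.sin(BA[2])]); v=np.array([-u[1],u[0]]); c0=BA[:2]-u*(.012+half)
    q=yaw if q is None else q; S=[]
    for i in range(n):
        f=r.current_contact_force()-f0; fn=-f[:2]@u; fv=f[:2]@v; mz=r.current_torque()[2]-mz0
        s=(mz-half*fv)/fn; print(f"q-off {q-yaw:.4f} g {g*1e3:.2f} fn {fn:.1f} fv {fv:.1f} mz {mz:.3f} s {s*1e3:.0f}mm t {r.current_t():.1f}")
        if abs(s)<.015 and fn>F*.8: break
        if abs(s)>=.015: q+=dq*np.sign(s)*(1 if abs(s)>.03 else .5)
        if fn<F: g-=.0004
        r.move_linear([*(c0-u*g),zu+GZ],rot=quat(q+np.pi/2),vel=.01); r.sleep(.15)
    return g,q
E
python3 - <<'E'
from h import *; from cell import r,optics
g,q=flatten(r,.042,BA[2]-np.pi/2,-.002,np.array([.03,.31,-2.72]))
r.sleep(.8); print(g,q,r.current_contact_force(),r.current_t(),r.current_tool_pos(),R.from_quat(r.current_ee_rot()).as_matrix().round(4).tolist())
E
```

```text
q-off 0.0000 g -2.00 fn 12.0 fv -3.0 mz 0.477 s 50mm t 13.7
q-off 0.0030 g -2.00 fn 12.1 fv -2.9 mz 0.427 s 46mm t 14.1
q-off 0.0060 g -2.00 fn 12.1 fv -3.6 mz 0.138 s 24mm t 14.5
q-off 0.0075 g -2.00 fn 12.1 fv -2.5 mz 0.092 s 16mm t 14.9
q-off 0.0090 g -2.00 fn 12.3 fv -2.5 mz -0.083 s 2mm t 15.3
-0.002 -1.4636963267948966 [-11.43193204  -4.08495153   2.08839154] 16.0917 [0.58805477 0.03951435 0.04733195] [[-0.1067, 0.9943, -0.0057], [0.9943, 0.1067, -0.0003], [0.0003, -0.0057, -1.0]]
```

The contact is now centred, which puts the bar yaw at about 0.107. I'll back off, turn a quarter turn and press the short edge.

```bash
sed -i 's/BA=np.array(\[.642,.0449,.0981\])/BA=np.array([.642,.0449,.107])/' h.py; python3 - <<'E'
from h import *; from cell import r,optics
u=np.array([np.cos(BA[2]),np.sin(BA[2])])
p=r.current_tool_pos()
r.move_linear([*(p[:2]-u*.04),.05],vel=.08); r.move_linear([*(p[:2]-u*.05),.116],vel=.12)
g,q,P=press(r,.06,BA[2],hold=.3)
g,q=flatten(r,.06,BA[2],g,np.array([.03,.31,-2.72]))
r.sleep(1.2); print(g,q,r.current_contact_force(),r.current_t(),r.current_tool_pos(),R.from_quat(r.current_ee_rot()).as_matrix().round(4).tolist())
o=[]
for n in("top","side"):
    d=optics.get_image(n)
    I=cv2.resize(d["pixels"][:,:,::-1],None,fx=4,fy=4,interpolation=cv2.INTER_CUBIC)
    c=(project(d,[*(P(0,0)[:2]),.03])[0]*4).astype(int); o.append(I[c[1]-250:c[1]+250,c[0]-195:c[0]+195])
cv2.imwrite("pics/p2.png",np.hstack(o))
E
```

```text
t 20.4417 f0 [-0.27969627  0.88190671 -2.69172824]
g 0.0 fn 1.2 fv -1.1 fz -0.6 m [0.048 0.014 0.021] q-off 0.0000 t 22.9
g -1.5 fn 5.1 fv -1.0 fz 2.5 m [ 0.012  0.834 -0.076] q-off 0.0000 t 23.7
g -2.0 fn 7.1 fv -0.9 fz 3.2 m [-0.145  1.158  0.012] q-off 0.0000 t 23.9
g -2.5 fn 9.6 fv -1.8 fz 5.3 m [-0.197  1.51   0.002] q-off 0.0000 t 24.2
g -3.0 fn 12.5 fv -1.1 fz 6.3 m [-0.256  1.847 -0.028] q-off 0.0000 t 24.4
held fn 11.473820313982914 f [-11.24165818  -2.77588854   6.36413456] m [-0.23438149  1.87445883 -0.03005452] tcp [0.57140455 0.03740694 0.04760331] open 0.21947194626929137 t 24.7417
q-off 0.0000 g -3.00 fn 11.7 fv -1.0 mz -0.034 s 2mm t 24.7
-0.003 0.107 [-12.98657645  -1.60923647   4.10786456] 25.9417 [0.57138532 0.03740535 0.04758608] [[-0.9943, -0.1069, -0.005], [-0.1069, 0.9943, -0.0002], [0.005, 0.0004, -1.0]]
```

View pics/p2.png

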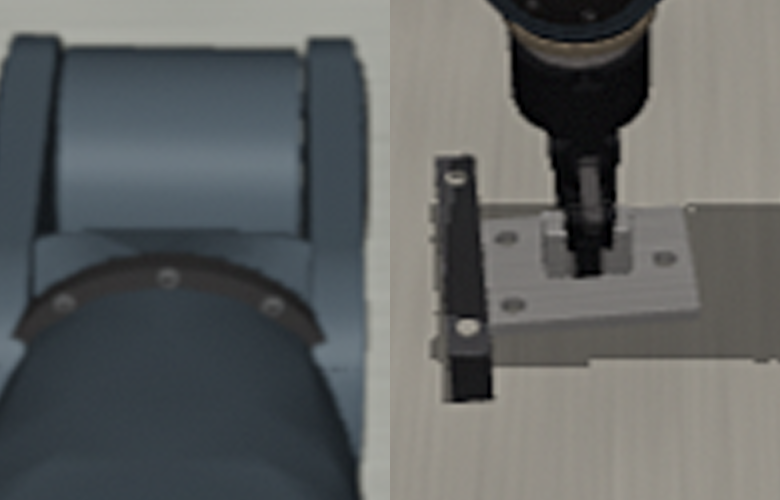

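The short edge is flat against the bar, with the contact within 2 mm of centre. Now I'll move over the riser.

```bash
python3 - <<'E'
from h import *; from cell import r,optics
u=np.array([np.cos(BA[2]),np.sin(BA[2])])
p=r.current_tool_pos()
r.move_linear([*(p[:2]-u*.04),.055],vel=.08); r.move_linear([*(p[:2]-u*.05),.15],vel=.15)
Q=quat(RI[2]+np.pi/2)
r.move_to([*RI[:2],.14],Q); r.move_linear([*RI[:2],.0915],vel=.08); r.sleep(.3)
print(r.current_tool_pos(),R.from_quat(r.current_ee_rot()).as_matrix().round(4).tolist(),r.current_contact_force(),r.current_t())
o=[]
for n in("top","side"):
    d=optics.get_image(n);pickle.dump(d,open(n+"3.pkl","wb"))
    I=cv2.resize(d["pixels"][:,:,::-1],None,fx=5,fy=5,interpolation=cv2.INTER_CUBIC)
    c=(project(d,[*RI[:2],.06])[0]*5).astype(int); print(n,c); 
    L=np.r_[corners(.06,.042,.065),HOLES+[0,0,.065]]; q=(project(d,place(RI,L))+.5)*5-.5
    cv2.polylines(I,[np.round(q[:4]).astype(int)],True,(0,0,255),1)
    for k in q[4:]: cv2.circle(I,tuple(np.round(k).astype(int)),2,(0,255,0),-1)
    o.append(I[c[1]-250:c[1]+250,c[0]-195:c[0]+195])
cv2.imwrite("pics/r1.png",np.hstack(o))
E
```

```text
[ 0.49061133 -0.30028593  0.09183019] [[-0.9916, 0.1291, 0.0005], [0.1291, 0.9916, -0.0003], [-0.0005, -0.0003, -1.0]] [ 0.65063388 -0.16678679 -2.72636178] 29.8333
top [2478 1402]
side [1684  862]
```

View pics/r1.png

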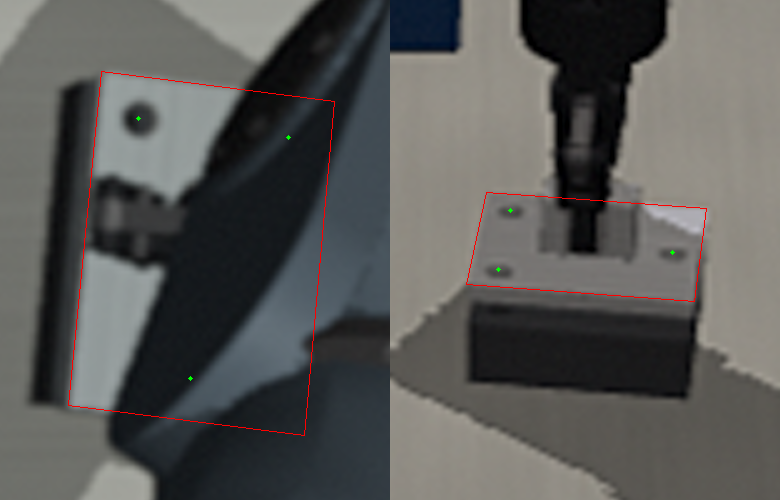

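The plate sits level over the riser and its outline matches in both views. I'll make one closer check of the holes, riser at the start against plate now, with the predicted centres marked.

```bash
python3 - <<'E'
from h import *
S=12
def crop(f,z,ctr,w,h,al):
    d=pickle.load(open(f,"rb")); 
    c=np.round(project(d,place(RI,[[*ctr,z]]))[0]).astype(int); x0,y0=c[0]-w//2,c[1]-h//2
    I=cv2.resize(np.ascontiguousarray(d["pixels"][y0:y0+h,x0:x0+w,::-1]),None,fx=S,fy=S,interpolation=cv2.INTER_CUBIC)
    I=cv2.convertScaleAbs(I,alpha=al)
    q=(project(d,place(RI,np.r_[HOLES,corners(.06,.042,0)]+[0,0,z]))-[x0,y0]+.5)*S-.5
    for k in q[:3]: cv2.drawMarker(I,tuple(np.round(k).astype(int)),(0,0,255),cv2.MARKER_CROSS,10,1)
    cv2.polylines(I,[np.round(q[3:]).astype(int)],True,(0,255,0),1)
    return I
a=crop("side0.pkl",.04,(0,0),48,25,3); b=crop("side3.pkl",.065,(0,0),48,25,1.3)
c=crop("top0.pkl",.04,(.045,.027),16,25,2); e=crop("top3.pkl",.065,(.045,.027),16,25,1.3)
cv2.imwrite("pics/z.png",np.vstack([np.hstack([a,c]),np.hstack([b,e])]))
E
```

```text
(no output)
```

View pics/z.png

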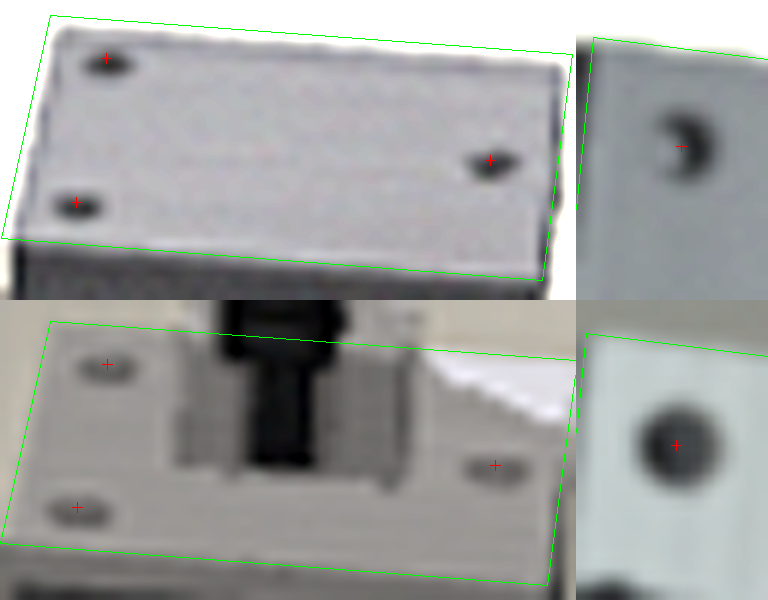

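In both views the plate holes sit at the same offset from their markers as the riser holes did (within about 0.2 px, or 0.4 mm). The job is ready to hand in.

```bash
python3 - <<'E'
from cell import r
print(r.current_t(),abs(r.current_qvel()).max(),r.current_opening(),r.current_tool_pos()); r.hand_in()
E
```

```text
29.9333 0.002518924418740195 0.2189818977460021 [ 0.49056079 -0.30026326  0.09171045]
the job is handed in; nothing more can be done
```

I pressed the plate's long edge and then its short edge against the bar, and handed the job in with the plate held level over the riser at about 30 s. No verdict was reported.

- **Long edge:** held at about 12 N. The first contact was on one corner, so I turned the plate 0.009 rad while it was pressed until the contact centred, about 2 mm off the middle. I then held it another 0.8 s.
- **Short edge:** after backing off and a quarter turn, it was held at about 12 N for about 1.5 s. The contact was within 2 mm of centre at the first try.
- **Over the riser:** the side camera shows all three plate holes matching the riser holes within about 0.4 mm. The top camera could only see one hole, and it agrees. The gap works out at about 15.5 mm from the arm's position, not from a direct measurement. The arm was still and the plate firmly gripped.
- **Not fully checked:** the arm blocked the top view during both presses, so flatness there rests on the force readings and the side view. I took no closing picture of the soft jaw, stud or knob, but the arm's moves were planned clear of them.

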